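# Find and mark the rubbing spot of a tube carousel

## Robot

A 6-joint arm with a two-finger parallel gripper is mounted at the origin on the work surface. World frame = base frame: x ahead of the robot, y to its left, z up, the work surface at z = 0. Lengths are in m, angles in rad, forces in N, time in s.
With the tool pointing down it reaches from about 0.275 to 0.775 m from the base axis. Payload 14.6 kg.
Tool frame: the origin (TCP) lies on the centre line of the jaws, within the pads' length; the fingertips stand 8 mm ahead of it and the grasp point (between the pads) lies 11 mm behind it; z points along the fingers, y is the line along which they close (so a half turn about z gives the same grasp; the last joint's range is limited). The gripper opens to 85 mm and grips with 20 to 120 N. Pads are 22 mm wide; open, the fingers measure 114 mm over their backs; the gripper's body (76 mm by 85 mm) begins 54 mm behind the grasp point. The pads swing forward as they close: fully open they stand 13 mm farther back than shut.
Start: joints at [-1.502, 0.263, -0.048, 1.259, 0, 1.415], TCP at [0.117, -0.512, 0.239] pointing down, gripper open.
Joint ranges: [-2.65, 2.65], [-0.89, 1.7], [-1.18, 1.37], [-2.13, 2.11], [-1.35, 1.29], [-3.14, 3.14]. Speed limits (rad/s): [1.89, 1.89, 2.57, 2.79, 3.14, 3.14].

## Interface

Orientations are given as a 3x3 rotation matrix whose columns are the frame's x, y, z axes.
In Python, from station import arm, viewer, ticket gives the robot as it stands. The module is installed in compiled form; this text tells all that it offers.
- The arm moves only by the shell command python3 -m crank 'ROWS' [FORCE]. ROWS is JSON, a list of rows, each an object of numbers: "x", "y", "z": the shift along the tool's x, y, z as a fraction of full scale; "rx", "ry", "rz": the turn, a rotation vector about the tool's x, y, z as a fraction of full scale; "gripper": the opening, from 0 (shut) to 1 (fully open). In form: [{"x": .., "y": .., "z": .., "rx": .., "ry": .., "rz": .., "gripper": ..}, ...]. A call has 1 to 8 rows; each row is the pose to reach, as a shift and turn from the pose commanded when the call began, along the tool's axes at that moment, turning the shorter way round; what a row does not reach only later rows make up. Full scale, the value 1, is 0.2 m for a shift and pi rad for a turn. A row lasts 1/8 s, in which the tool goes at most 62.5 mm and 10.7 degrees, less where a joint would pass 70% of its speed; a pose out of reach is approached as far as the arm can. A call with a number of a shift or a turn outside -1 to 1 is refused whole. A call with a gripper value outside its range is refused whole. The fingers move at their own pace and stop on an object; FORCE is the grip in N (left out, the last holds). Time passes only in rows, so rows that repeat a pose let the fingers close. It gives the time, the measured TCP pose, the force, the opening and the grip force at its end, in the units of the state.
- arm.observe(): the state, without advancing time (a new reading comes with each control period).
- viewer.snapshot(name): name is "side" or "top"; returns a dict with "image" (420x560x3 uint8, blue, green, red), "range_z" (420x560 float32, m along the optical axis (not along the pixel's ray), 0 where there is no reading), "K" (3x3 intrinsics, pixels), "origin" and "attitude" of the camera in the world. Camera axes: x right, y down, z forward; pixel columns grow to the right and rows downward; lengths in m; the calibration is good to about 2 mm. A picture is of the moment at which its call begins.
- ticket.close_job(): hands the job in; it is judged then, once.
The state is a dict: "time_s": time; "joints": joint angles; "dq": joint speeds; "tau": joint torques, N m; "ee_pos": TCP position; "tcp_rot": TCP orientation; "ft_force": force on the tool from outside, world axes, zero at the start; "torque": the same for the moment, N m; "finger_gap": finger opening in m; "grip_force": force on a finger pad.
Only numpy, scipy, OpenCV 4.12 (cv2) and the standard library are available. Lean on these libraries where they do the work, as an engineer would, in place of code of your own. Each camera call takes 0.05 s, during which the arm holds its last target. There are 200 camera calls.

## Task

The tube carousel rubs at one spot in its turn: hold its red crank knob lightly, turn the deck round slowly and gently (a whole turn in no less than about five seconds), feel where the drag is greatest, and leave the deck standing right there with the knob let go. Then stand the yellow marker upright on the white outer ring of the housing, just outside the knob and in line with it as seen from the middle, without turning the deck off its spot. Leave the jar, the bottle and the tube rack where they are.

Things in the scene. Friction and masses are not known exactly. Their poses are not given: they have to be found in the camera images.
- deck: round aluminium carousel deck, 190 mm across, turns freely about a vertical axle on the fixed round housing (over one full turn either way from the start). Origin on the axle at table height, z up, x axis pointing from the axle to the crank knob. Deck top z = 45 mm, its white tube caps reach 51 mm, the hub (32 mm across) 57 mm.
- deck_top (a point): middle of the deck's top, on the axle. Turning takes under 1 N at the knob, but over one hidden arc about 0.55 rad long something under the deck rubs: drag at the knob climbs smoothly to some 5 to 8 N and fades again. The spot is the middle of that arc, where the rub presses hardest (what is felt may seem shifted a few hundredths of a rad, oppositely for the two directions of turning); let go there, the deck stays. It never starts in the arc.
- knob_grip (a point): middle of the red upright cylindrical crank knob, 18 mm in diameter and 40 mm high (z = 54 to 94 mm), standing on the deck 55 mm from the axle; this point is half-way up, at z = 74 mm. The knob spins freely on its own pin, so a gripper may hold it without turning and carry it round the axle in a circle of 55 mm radius.
- housing: fixed round white housing, 290 mm across, 30 mm high, origin at the centre of its underside, on the axle. Its flat top (z = 30 mm) shows around the deck: a white ring from 104 to 129 mm from the axle, a thin blue line, then the rim. The marker belongs on this ring, its centre about 118 mm from the axle (63 mm outside the knob's centre).
- marker_mid (a point): centre, half-way up, of the yellow marker: an upright stem 18 mm in diameter on a round dark steel foot 28 mm in diameter and 8 mm high, 60 mm high in all, 80 g, standing on the table to the left or right of the carousel. This point is 30 mm above its underside.
- marker: the same marker, origin at the centre of its underside, z up its stem
- jar: small amber jar with white cap, 48 mm in diameter, 60 mm high, origin at the centre of its underside; to be left alone
- reagent: white reagent bottle with blue cap, 60 mm in diameter, 130 mm high, origin at the centre of its underside; to be left alone
- tube_rack: blue tube rack with white-capped tubes, 60 x 140 mm, 63 mm high, origin at the centre of its underside; to be left alone
Things that resemble listed ones, but are neither listed nor needed, are in the scene too. Of the things shaped like the marker, the yellow one is meant.

How it is judged:
On the way:
1. the deck stands still at its rubbing spot (pressed by the rub with more than 6 N), the knob let go (contact force between deck and anything else above 6 N and contact force between deck and the arm below 0.2 N and contact force between deck and the fingers below 0.2 N and angular speed of deck below 0.05 rad/s), for 0.3 s.
At the end, for the whole second after the job is handed in: The deck rests at its rubbing spot (rub force over 6 N, within about 0.14 rad of the middle of the rubbing arc); the marker stands upright and released on the housing's outer ring, 106 to 132 mm from the axle and within 15 mm of the line from the axle through the knob (contact force between deck and anything else above 6 N and angular speed of deck below 0.05 rad/s and x of marker_mid in the frame of deck between 0.106 and 0.132 m and y of marker_mid in the frame of deck between -0.015 and 0.015 m and height (world z) of marker_mid between 0.056 and 0.064 m and angle between marker's own z axis and vertical below 0.1 rad and linear speed of marker below 0.02 m/s); the robot touches nothing.
It fails at once if the deck is whirled round faster than 3 rad/s (angular speed of deck above 3 rad/s).
It fails at once if the jar is shifted more than 20 mm (distance of jar from where it was at the start of the episode above 0.02 m).
It fails at once if the reagent bottle is shifted more than 20 mm (distance of reagent from where it was at the start of the episode above 0.02 m).
It fails at once if the tube rack is shifted more than 20 mm (distance of tube_rack from where it was at the start of the episode above 0.02 m).
It fails at once if the knob is squeezed or wrenched: the fingers press on deck and knob with over 180 N in all (contact force between deck and the fingers above 180 N).
It also fails if it takes over 72 s, if anything falls off the work surface, if the arm or the gripper's body presses on something with over 40 N, if the wrist force passes 120 N, or if a joint passes its speed limit or range.

## Working session

There is one attempt and no reset: what is moved stays moved. The work goes in short steps, Python scripts to look and compute and a shell command to move; the robot and the scene stay as the last step left them, time stands still between calls to the robot, and variables do not carry over. Pictures are saved under pics/ and viewed, at most 10 in all, crops included, and the job is handed in when it is done.

```bash
mkdir -p pics; cat > h.py <<'E'
import numpy as np, cv2
from station import arm, viewer
def pt(s,u,v,z=None):
    K=s["K"];R=np.array(s["attitude"]);o=np.array(s["origin"])
    r=R@np.linalg.inv(K)@np.array([u,v,1.])
    if z is not None: return o+r*(z-o[2])/r[2]
    return o+r*s["range_z"][int(v),int(u)]
def delta(p):
    "world target -> tool-axis shift in full-scale units"
    o=arm.observe(); return np.array(o["tcp_rot"]).T@(np.array(p)-o["ee_pos"])/0.2
E
python3 - <<'E'
from h import *
for n in ("top","side"):
    s=viewer.snapshot(n); cv2.imwrite(f"pics/{n}1.png",s["image"])
    print(n,s["K"],s["origin"],s["attitude"])
o=arm.observe();print(o)
E
```

```text
top [[410.88919138   0.         280.8780308 ]
 [  0.         410.88919138 200.43222616]
 [  0.           0.           1.        ]] [0.34355791 0.02138261 1.2148091 ] [[ 0.00904153 -0.98399061  0.17799079]
 [-0.99955418 -0.01395872 -0.02639323]
 [ 0.02845522 -0.1776728  -0.98367814]]
side [[379.27965044   0.         275.05690981]
 [  0.         379.27965044 208.07843058]
 [  0.           0.           1.        ]] [ 0.31612878 -0.6090393   0.74956261] [[ 0.93562615 -0.24688007  0.25229731]
 [-0.35276871 -0.67940101  0.64340385]
 [ 0.01256746 -0.69098806 -0.72275691]]
{'time_s': 0.1, 'joints': array([-1.50232536e+00,  2.63442455e-01, -4.88646160e-02,  1.25941599e+00,
       -1.43066992e-05,  1.41552057e+00]), 'dq': array([-0.00073977, -0.00032635,  0.00073722, -0.00109116,  0.00068908,
       -0.00128554]), 'tau': array([ 4.18904427e-03, -6.38579392e+01,  3.85062432e+01,  1.00535157e-02,
       -2.41129101e-04,  4.46450190e-05]), 'ee_pos': array([ 0.11647574, -0.51166436,  0.23889336]), 'tcp_rot': array([[ 9.75072960e-01,  2.21884469e-01, -7.76777687e-05],
       [ 2.21884445e-01, -9.75072531e-01,  9.23580608e-04],
       [ 1.29186734e-04, -9.17793965e-04, -9.99999570e-01]]), 'ft_force': array([-0.05035563,  0.86627378,  0.91304227]), 'torque': array([-0.06208387,  0.04420685, -0.01804961]), 'grip_force': 0.0, 'finger_gap': 0.08530796603680892}
```

View pics/top1.png

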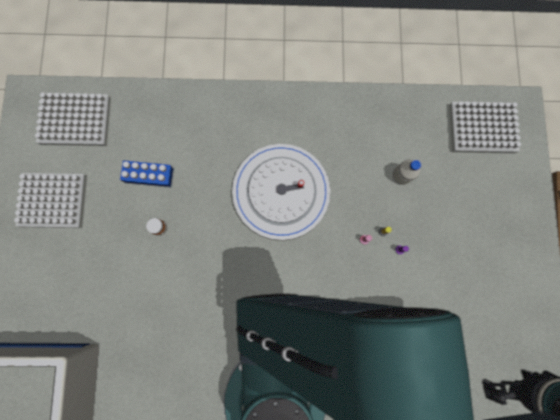

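View pics/side1.png

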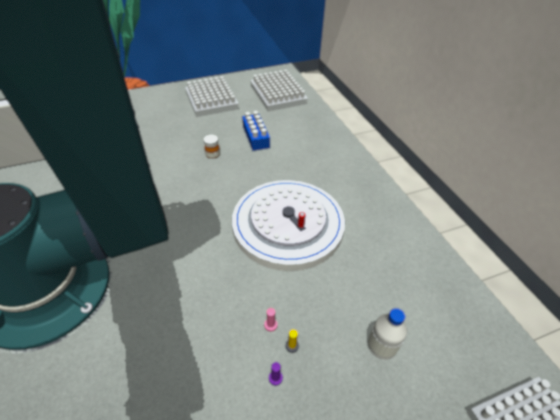

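The marker-shaped candidates in the top view are pink (366,238), yellow (387,230) and purple (401,249); yellow is the one meant. The carousel centre is at about (281,190) and the red knob at about (301,184). I'll confirm these in an enlarged crop.

```bash
python3 - <<'E'
from h import *
s=viewer.snapshot("top");t=viewer.snapshot("side")
a=cv2.resize(s["image"][135:265,225:425],(800,520)[:2],interpolation=cv2.INTER_CUBIC)
cv2.imwrite("pics/crop.png",a)
# blue line circle fit at z=.03
for n,q in(("top",s),("side",t)):
    im=q["image"].astype(int);m=(im[...,0]-im[...,2]>40)
    P=[]
    for v,u in zip(*np.nonzero(m)):
        p=pt(q,u,v,.03); 
        if np.hypot(p[0]-.59,p[1]-.02)<.2:P.append(p[:2])
    P=np.array(P)
    for k in range(4):
        A=np.c_[2*P,np.ones(len(P))];x=np.linalg.lstsq(A,(P**2).sum(1),rcond=None)[0]
        r=np.sqrt(x[2]+x[0]**2+x[1]**2);d=np.hypot(*(P-x[:2]).T)-r;P=P[abs(d)<max(.004,2*d.std())]
    print(n,"housing",x[:2],r,len(P))
    # red / yellow masks: centroid
    h=cv2.cvtColor(q["image"],cv2.COLOR_BGR2HSV)
    for c,lo,hi,z in(("red",0,6,.08),("yellow",22,34,.034)):
        mm=cv2.inRange(h,(lo,130,80),(hi,255,255));N,L,S,C=cv2.connectedComponentsWithStats(mm)
        for i in range(1,N):
            if S[i,4]>8:print(c,S[i],C[i],pt(q,*C[i],z)[:2])
E
```

```text
top housing [ 0.588404   -0.01061458] 0.13062496985900982 368
yellow [384 227   7   6  28] [387.03571429 229.53571429] [ 0.4756559  -0.31967099]
side housing [ 0.58669866 -0.01007722] 0.13064285106877 527
red [299 216   5  11  45] [300.8        220.91111111] [ 0.59234077 -0.07316764]
yellow [288 330  10  18 138] [292.39855072 338.36956522] [ 0.47293073 -0.31530941]
```

View pics/crop.png

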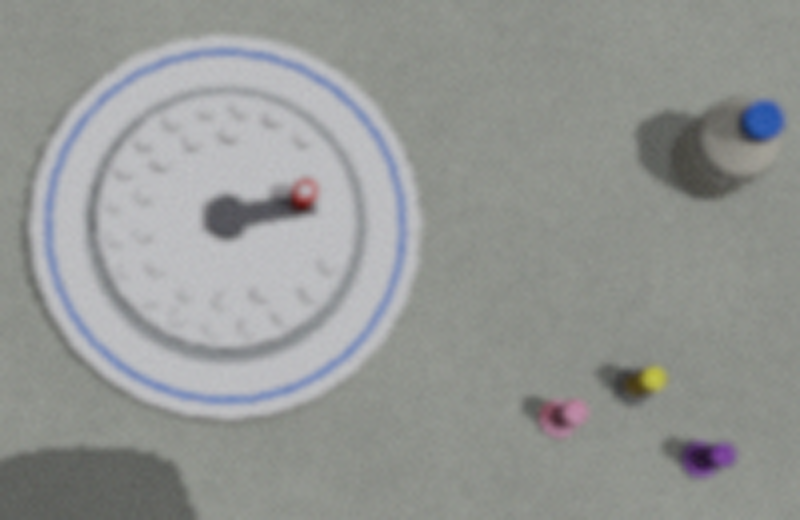

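The crop confirms the yellow stem on a dark foot at crop (640,383), with pink to its left and purple at lower right. The knob top is at crop (305,190), which is image pixel (301.2,182.5).

```bash
python3 - <<'E'
from h import *
s=viewer.snapshot("top")
C=np.array([.5875,-.0103])
k=pt(s,301,182.6,.094)[:2];d=k-C;a=np.arctan2(d[1],d[0]);print("knob",k,np.hypot(*d),a)
g=C+.055*np.array([np.cos(a),np.sin(a)]);print(g)
print("above",delta([*g,.16]),"grip",delta([*g,.070]))
print("marker",delta([.474,-.317,.16]), "reagent", pt(s,416,165,.13),"pink",pt(s,225+560/4,135+417/4,0),"purple",pt(s,225+700/4,135+460/4,0))
E
```

```text
knob [ 0.59787765 -0.06456914] 0.05525246809677218 -1.3818516699149943
[ 0.59783023 -0.06432116]
above [ 2.84322465 -1.64731724  0.39624854] grip [ 2.84319708 -1.64707886  0.84624848]
marker [ 1.95914667 -0.5528225   0.39561459] reagent [ 0.64424666 -0.37893995  0.13      ] pink [ 0.44967162 -0.2624027   0.        ] purple [ 0.41900099 -0.36597269  0.        ]
```

```bash
python3 -m crank '[{"x":0.95,"y":-0.55,"gripper":1},{"x":0.95,"y":-0.55,"gripper":1},{"x":0.95,"y":-0.55,"gripper":1},{"x":0.95,"y":-0.55,"gripper":1},{"x":0.95,"y":-0.55,"gripper":1}]' 20
python3 -m crank '[{"x":0.95,"y":-0.55,"gripper":1},{"x":0.95,"y":-0.55,"gripper":1},{"x":0.95,"y":-0.55,"gripper":1},{"x":0.95,"y":-0.55,"gripper":1},{"x":0.95,"y":-0.55,"gripper":1}]' 20
python3 - <<'E'
from h import *
g=[.5978,-.0643]
print(delta([*g,.16]),delta([*g,.07]))
E
```

```text
[ 2.84310073 -1.64745397  0.39624861] [ 2.84307316 -1.64721559  0.84624854]invalid input
invalid input
```

```bash
python3 -m crank '[{"x":0.95,"y":-0.55,"z":0,"rx":0,"ry":0,"rz":0,"gripper":0.6},{"x":0.95,"y":-0.55,"z":0,"rx":0,"ry":0,"rz":0,"gripper":0.6},{"x":0.95,"y":-0.55,"z":0,"rx":0,"ry":0,"rz":0,"gripper":0.6},{"x":0.95,"y":-0.55,"z":0,"rx":0,"ry":0,"rz":0,"gripper":0.6},{"x":0.95,"y":-0.55,"z":0,"rx":0,"ry":0,"rz":0,"gripper":0.6}]' 20
python3 - <<'E'
from h import *
g=[.5978,-.0643]
print(delta([*g,.16]),delta([*g,.07]))
E
```

```text
time_s: 0.88
ee_pos: [0.2786, -0.361, 0.2394]
tcp_rot: [[0.974, 0.225, 0.0], [0.225, -0.974, -0.0], [0.0, 0.0, -1.0]]
ft_force: [-0.2, -0.6, -0.4]
finger_gap: 0.0512
grip_force: 0.0
[ 1.88903448 -1.08653851  0.39746873] [ 1.88894295 -1.0865783   0.84746872]
```

```bash
python3 -m crank '[{"x":0.95,"y":-0.54,"z":0,"rx":0,"ry":0,"rz":0,"gripper":0.6},{"x":0.95,"y":-0.54,"z":0,"rx":0,"ry":0,"rz":0,"gripper":0.6},{"x":0.95,"y":-0.54,"z":0,"rx":0,"ry":0,"rz":0,"gripper":0.6},{"x":0.95,"y":-0.54,"z":0,"rx":0,"ry":0,"rz":0,"gripper":0.6},{"x":0.95,"y":-0.54,"z":0,"rx":0,"ry":0,"rz":0,"gripper":0.6}]' 20
python3 -m crank '[{"x":0.94,"y":-0.54,"z":0.3,"rx":0,"ry":0,"rz":0,"gripper":0.6},{"x":0.94,"y":-0.54,"z":0.3,"rx":0,"ry":0,"rz":0,"gripper":0.6},{"x":0.94,"y":-0.54,"z":0.3,"rx":0,"ry":0,"rz":0,"gripper":0.6},{"x":0.94,"y":-0.54,"z":0.3,"rx":0,"ry":0,"rz":0,"gripper":0.6},{"x":0.94,"y":-0.54,"z":0.3,"rx":0,"ry":0,"rz":0,"gripper":0.6}]' 20
python3 - <<'E'
from h import *
g=[.5978,-.0643]
print(delta([*g,.16]),delta([*g,.07]))
s=viewer.snapshot("side");cv2.imwrite("pics/s2.png",cv2.resize(s["image"][100:300,180:420],(720,600)))
E
```

```text
time_s: 1.5
ee_pos: [0.4396, -0.2144, 0.239]
tcp_rot: [[0.975, 0.224, -0.0], [0.224, -0.975, 0.0], [-0.0, -0.0, -1.0]]
ft_force: [-0.6, 0.7, -0.3]
finger_gap: 0.0508
grip_force: 0.0
time_s: 2.12
ee_pos: [0.5986, -0.0679, 0.1778]
tcp_rot: [[0.975, 0.223, -0.002], [0.223, -0.975, 0.0], [-0.002, -0.001, -1.0]]
ft_force: [-0.5, -1.3, 0.3]
finger_gap: 0.0516
grip_force: 0.0
[ 0.0002008  -0.01828547  0.08895964] [ 0.00096225 -0.01792867  0.53895886]
```

View pics/s2.png

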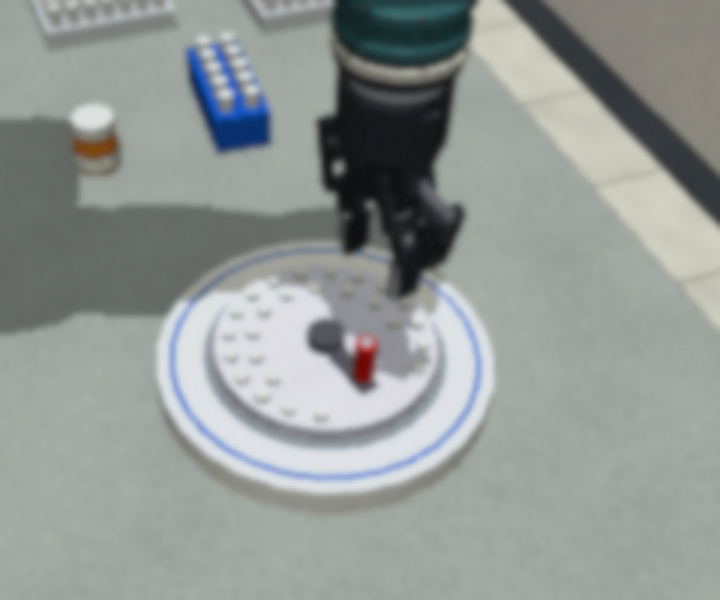

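The open gripper hangs above the deck, and the red knob is in the crop at (365,360) below it. Next: descend and grip.

```bash
python3 -m crank '[{"x":0,"y":-0.015,"z":0.3,"rx":0,"ry":0,"rz":0,"gripper":0.6},{"x":0,"y":-0.015,"z":0.54,"rx":0,"ry":0,"rz":0,"gripper":0.6},{"x":0,"y":-0.015,"z":0.54,"rx":0,"ry":0,"rz":0,"gripper":0.6}]' 20
python3 -m crank '[{"x":0,"y":0,"z":0,"rx":0,"ry":0,"rz":0,"gripper":0},{"x":0,"y":0,"z":0,"rx":0,"ry":0,"rz":0,"gripper":0},{"x":0,"y":0,"z":0,"rx":0,"ry":0,"rz":0,"gripper":0},{"x":0,"y":0,"z":0,"rx":0,"ry":0,"rz":0,"gripper":0},{"x":0,"y":0,"z":0,"rx":0,"ry":0,"rz":0,"gripper":0}]' 20
```

```text
time_s: 2.55
ee_pos: [0.5948, -0.0663, 0.0694]
tcp_rot: [[0.975, 0.22, -0.005], [0.22, -0.975, 0.001], [-0.005, -0.002, -1.0]]
ft_force: [-0.7, 0.2, 1.3]
finger_gap: 0.0517
grip_force: 0.0
time_s: 3.18
ee_pos: [0.5983, -0.0644, 0.0738]
tcp_rot: [[0.975, 0.223, 0.003], [0.223, -0.975, 0.001], [0.004, -0.0, -1.0]]
ft_force: [-3.1, 7.2, 9.6]
finger_gap: 0.0171
grip_force: 20.3
```

```bash
python3 -m crank '[{"x":0,"y":0.005,"z":0,"rx":0,"ry":0,"rz":0,"gripper":0},{"x":0,"y":-0.005,"z":0,"rx":0,"ry":0,"rz":0,"gripper":0},{"x":0,"y":-0.005,"z":0,"rx":0,"ry":0,"rz":0,"gripper":0}]' 20
python3 - <<'E'
from h import *
C=np.array([.5875,-.0103]);R=np.array([[.975,.223],[.223,-.975]])
o=arm.observe();print(o["ee_pos"],o["ft_force"],o["torque"])
# incremental tool shifts around circle, step .2 rad, from a0=-1.38, both directions
a0=-1.38
for i in range(0,34):
    a=a0+.2*np.arange(i,i+2); p=.055*np.c_[np.cos(a),np.sin(a)]
    am=a0+.2*i+.1; m=.055*np.array([np.cos(am),np.sin(am)])
    print(i,round(a[0],2),(R.T@(m-p[0])/.2).round(3),(R.T@(p[1]-p[0])/.2).round(3))
E
```

```text
time_s: 3.55
ee_pos: [0.5984, -0.0642, 0.0739]
tcp_rot: [[0.975, 0.222, 0.004], [0.222, -0.975, -0.001], [0.004, 0.001, -1.0]]
ft_force: [-0.5, 2.4, 8.5]
finger_gap: 0.0173
grip_force: 20.2
[ 0.59843723 -0.06423216  0.07387107] [-0.48831436  2.402311    8.47961385] [ 0.42722495  0.19978753 -0.02187059]
0 -1.38 [ 0.027 -0.   ] [ 0.055 -0.004]
1 -1.18 [ 0.027 -0.006] [ 0.053 -0.014]
2 -0.98 [ 0.025 -0.011] [ 0.049 -0.025]
3 -0.78 [ 0.022 -0.016] [ 0.043 -0.034]
4 -0.58 [ 0.019 -0.02 ] [ 0.036 -0.042]
5 -0.38 [ 0.014 -0.023] [ 0.027 -0.048]
6 -0.18 [ 0.01  -0.026] [ 0.016 -0.052]
7 0.02 [ 0.004 -0.027] [ 0.006 -0.055]
8 0.22 [-0.001 -0.027] [-0.005 -0.055]
9 0.42 [-0.007 -0.027] [-0.016 -0.053]
10 0.62 [-0.012 -0.025] [-0.026 -0.048]
11 0.82 [-0.017 -0.022] [-0.035 -0.042]
12 1.02 [-0.021 -0.018] [-0.043 -0.034]
13 1.22 [-0.024 -0.014] [-0.049 -0.025]
14 1.42 [-0.026 -0.009] [-0.053 -0.015]
15 1.62 [-0.027 -0.003] [-0.055 -0.004]
16 1.82 [-0.027  0.002] [-0.054  0.007]
17 2.02 [-0.026  0.007] [-0.052  0.018]
18 2.22 [-0.024  0.013] [-0.048  0.027]
19 2.42 [-0.021  0.017] [-0.041  0.036]
20 2.62 [-0.018  0.021] [-0.033  0.044]
21 2.82 [-0.013  0.024] [-0.024  0.05 ]
22 3.02 [-0.008  0.026] [-0.013  0.053]
23 3.22 [-0.003  0.027] [-0.003  0.055]
24 3.42 [0.003 0.027] [0.008 0.054]
25 3.62 [0.008 0.026] [0.019 0.052]
26 3.82 [0.013 0.024] [0.029 0.047]
27 4.02 [0.018 0.021] [0.038 0.04 ]
28 4.22 [0.022 0.017] [0.045 0.032]
29 4.42 [0.025 0.012] [0.05  0.022]
30 4.62 [0.027 0.007] [0.054 0.012]
31 4.82 [0.027 0.002] [0.055 0.001]
32 5.02 [ 0.027 -0.004] [ 0.054 -0.01 ]
33 5.22 [ 0.026 -0.009] [ 0.051 -0.021]
```

```bash
(
python3 -m crank '[{"x":0,"y":0,"z":-0.012,"rx":0,"ry":0,"rz":0,"gripper":0},{"x":0,"y":0,"z":-0.012,"rx":0,"ry":0,"rz":0,"gripper":0}]' 20
python3 -m crank '[{"x":0.027,"y":0,"z":0,"rx":0,"ry":0,"rz":0,"gripper":0},{"x":0.055,"y":-0.004,"z":0,"rx":0,"ry":0,"rz":0,"gripper":0}]'
python3 -m crank '[{"x":0.027,"y":-0.006,"z":0,"rx":0,"ry":0,"rz":0,"gripper":0},{"x":0.053,"y":-0.014,"z":0,"rx":0,"ry":0,"rz":0,"gripper":0}]'
python3 -m crank '[{"x":0.025,"y":-0.011,"z":0,"rx":0,"ry":0,"rz":0,"gripper":0},{"x":0.049,"y":-0.025,"z":0,"rx":0,"ry":0,"rz":0,"gripper":0}]'
python3 -m crank '[{"x":0.022,"y":-0.016,"z":0,"rx":0,"ry":0,"rz":0,"gripper":0},{"x":0.043,"y":-0.034,"z":0,"rx":0,"ry":0,"rz":0,"gripper":0}]'
python3 -m crank '[{"x":0.019,"y":-0.020,"z":0,"rx":0,"ry":0,"rz":0,"gripper":0},{"x":0.036,"y":-0.042,"z":0,"rx":0,"ry":0,"rz":0,"gripper":0}]'
python3 -m crank '[{"x":0.014,"y":-0.023,"z":0,"rx":0,"ry":0,"rz":0,"gripper":0},{"x":0.027,"y":-0.048,"z":0,"rx":0,"ry":0,"rz":0,"gripper":0}]'
python3 -m crank '[{"x":0.010,"y":-0.026,"z":0,"rx":0,"ry":0,"rz":0,"gripper":0},{"x":0.016,"y":-0.052,"z":0,"rx":0,"ry":0,"rz":0,"gripper":0}]'
python3 -m crank '[{"x":0.004,"y":-0.027,"z":0,"rx":0,"ry":0,"rz":0,"gripper":0},{"x":0.006,"y":-0.055,"z":0,"rx":0,"ry":0,"rz":0,"gripper":0}]'
) > log1.txt 2>&1
cat > an.py <<'E'
import re,sys,numpy as np
C=np.array([.5875,-.0103])
T=open(sys.argv[1]).read()
P=[eval(x) for x in re.findall(r"ee_pos: (.*)",T)];F=[eval(x) for x in re.findall(r"ft_force: (.*)",T)]
t=re.findall(r"time_s: (.*)",T);g=re.findall(r"grip_force: (.*)",T)
for p,f,tt,gg in zip(P,F,t,g):
    d=np.array(p[:2])-C;r=np.hypot(*d);u=d/r;w=np.array([-u[1],u[0]])
    print(tt,"ang %.3f r %.4f z %.4f Ft %.1f Fr %.1f Fz %.1f g %s"%(np.arctan2(d[1],d[0]),r,p[2],w@f[:2],u@f[:2],f[2],gg))
E
python3 an.py log1.txt; grep -i invalid log1.txt
```

```text
3.8 ang -1.395 r 0.0548 z 0.0741 Ft -0.7 Fr 1.0 Fz -6.4 g 21.6
4.05 ang -1.179 r 0.0547 z 0.0741 Ft -1.8 Fr 0.6 Fz -1.9 g 21.9
4.3 ang -0.975 r 0.0547 z 0.0740 Ft -1.7 Fr 0.3 Fz 2.1 g 22.3
4.55 ang -0.776 r 0.0547 z 0.0740 Ft 0.3 Fr 2.0 Fz 4.8 g 22.4
4.8 ang -0.575 r 0.0546 z 0.0740 Ft -0.6 Fr 3.5 Fz 6.3 g 22.6
5.05 ang -0.371 r 0.0546 z 0.0740 Ft -1.0 Fr 2.0 Fz 6.1 g 22.7
5.3 ang -0.167 r 0.0547 z 0.0740 Ft -0.1 Fr -0.5 Fz 6.9 g 22.7
5.55 ang 0.033 r 0.0546 z 0.0740 Ft -0.9 Fr -0.0 Fz 5.9 g 22.7
5.8 ang 0.236 r 0.0547 z 0.0739 Ft -0.9 Fr -1.4 Fz 6.7 g 22.8
```

Tracking is excellent: the radius holds constant and free drag is about 1 N. I'll continue the turn.

```bash
(
python3 -m crank '[{"x":-0.001,"y":-0.027,"z":0,"rx":0,"ry":0,"rz":0,"gripper":0},{"x":-0.005,"y":-0.055,"z":0,"rx":0,"ry":0,"rz":0,"gripper":0}]'
python3 -m crank '[{"x":-0.007,"y":-0.027,"z":0,"rx":0,"ry":0,"rz":0,"gripper":0},{"x":-0.016,"y":-0.053,"z":0,"rx":0,"ry":0,"rz":0,"gripper":0}]'
python3 -m crank '[{"x":-0.012,"y":-0.025,"z":0,"rx":0,"ry":0,"rz":0,"gripper":0},{"x":-0.026,"y":-0.048,"z":0,"rx":0,"ry":0,"rz":0,"gripper":0}]'
python3 -m crank '[{"x":-0.017,"y":-0.022,"z":0,"rx":0,"ry":0,"rz":0,"gripper":0},{"x":-0.035,"y":-0.042,"z":0,"rx":0,"ry":0,"rz":0,"gripper":0}]'
python3 -m crank '[{"x":-0.021,"y":-0.018,"z":0,"rx":0,"ry":0,"rz":0,"gripper":0},{"x":-0.043,"y":-0.034,"z":0,"rx":0,"ry":0,"rz":0,"gripper":0}]'
python3 -m crank '[{"x":-0.024,"y":-0.014,"z":0,"rx":0,"ry":0,"rz":0,"gripper":0},{"x":-0.049,"y":-0.025,"z":0,"rx":0,"ry":0,"rz":0,"gripper":0}]'
python3 -m crank '[{"x":-0.026,"y":-0.009,"z":0,"rx":0,"ry":0,"rz":0,"gripper":0},{"x":-0.053,"y":-0.015,"z":0,"rx":0,"ry":0,"rz":0,"gripper":0}]'
python3 -m crank '[{"x":-0.027,"y":-0.003,"z":0,"rx":0,"ry":0,"rz":0,"gripper":0},{"x":-0.055,"y":-0.004,"z":0,"rx":0,"ry":0,"rz":0,"gripper":0}]'
) > log2.txt 2>&1
python3 an.py log2.txt; grep -i invalid log2.txt
```

```text
6.05 ang 0.440 r 0.0547 z 0.0740 Ft -0.4 Fr -2.2 Fz 9.0 g 22.9
6.3 ang 0.642 r 0.0548 z 0.0739 Ft -1.1 Fr -3.4 Fz 10.4 g 22.9
6.55 ang 0.824 r 0.0549 z 0.0740 Ft -8.8 Fr -4.7 Fz 4.8 g 22.7
6.8 ang 1.013 r 0.0549 z 0.0740 Ft -10.9 Fr -5.0 Fz 2.8 g 22.6
7.05 ang 1.226 r 0.0550 z 0.0740 Ft -1.3 Fr -5.6 Fz 7.6 g 22.7
7.3 ang 1.432 r 0.0551 z 0.0740 Ft -0.3 Fr -5.6 Fz 6.8 g 22.8
7.55 ang 1.631 r 0.0552 z 0.0740 Ft -0.4 Fr -5.5 Fz 7.4 g 22.8
7.8 ang 1.827 r 0.0553 z 0.0740 Ft -1.1 Fr -5.7 Fz 5.6 g 22.7
```

The rub lies between about 0.65 and 1.2 rad. I'll sweep back slowly through it with fine sampling.

```bash
python3 - <<'E'
import numpy as np
R=np.array([[.975,.223],[.223,-.975]])
A=[1.82,1.62,1.42,1.22]+[1.22-.06*i for i in range(1,12)]
f=lambda a:.055*np.array([np.cos(a),np.sin(a)])
for a,b in zip(A,A[1:]):print(round(b,2),(R.T@(f((a+b)/2)-f(a))/.2).round(3),(R.T@(f(b)-f(a))/.2).round(4))
E
```

```text
1.62 [0.027 0.001] [0.0548 0.0042]
1.42 [0.027 0.006] [0.0528 0.0149]
1.22 [0.025 0.011] [0.0488 0.0251]
1.16 [0.007 0.005] [0.0136 0.0094]
1.1 [0.007 0.005] [0.013  0.0102]
1.04 [0.006 0.005] [0.0123 0.011 ]
0.98 [0.006 0.006] [0.0117 0.0117]
0.92 [0.006 0.006] [0.0109 0.0123]
0.86 [0.005 0.006] [0.0102 0.013 ]
0.8 [0.005 0.007] [0.0094 0.0136]
0.74 [0.004 0.007] [0.0086 0.0141]
0.68 [0.004 0.007] [0.0077 0.0146]
0.62 [0.004 0.007] [0.0068 0.015 ]
0.56 [0.003 0.008] [0.0059 0.0154]
```

```bash
(
python3 -m crank '[{"x":0.027,"y":0.001,"z":0,"rx":0,"ry":0,"rz":0,"gripper":0},{"x":0.055,"y":0.004,"z":0,"rx":0,"ry":0,"rz":0,"gripper":0}]'
python3 -m crank '[{"x":0.027,"y":0.006,"z":0,"rx":0,"ry":0,"rz":0,"gripper":0},{"x":0.053,"y":0.015,"z":0,"rx":0,"ry":0,"rz":0,"gripper":0}]'
python3 -m crank '[{"x":0.025,"y":0.011,"z":0,"rx":0,"ry":0,"rz":0,"gripper":0},{"x":0.049,"y":0.025,"z":0,"rx":0,"ry":0,"rz":0,"gripper":0}]'
python3 -m crank '[{"x":0.0136,"y":0.0094,"z":0,"rx":0,"ry":0,"rz":0,"gripper":0}]'
python3 -m crank '[{"x":0.0130,"y":0.0102,"z":0,"rx":0,"ry":0,"rz":0,"gripper":0}]'
python3 -m crank '[{"x":0.0123,"y":0.0110,"z":0,"rx":0,"ry":0,"rz":0,"gripper":0}]'
python3 -m crank '[{"x":0.0117,"y":0.0117,"z":0,"rx":0,"ry":0,"rz":0,"gripper":0}]'
python3 -m crank '[{"x":0.0109,"y":0.0123,"z":0,"rx":0,"ry":0,"rz":0,"gripper":0}]'
python3 -m crank '[{"x":0.0102,"y":0.0130,"z":0,"rx":0,"ry":0,"rz":0,"gripper":0}]'
python3 -m crank '[{"x":0.0094,"y":0.0136,"z":0,"rx":0,"ry":0,"rz":0,"gripper":0}]'
python3 -m crank '[{"x":0.0086,"y":0.0141,"z":0,"rx":0,"ry":0,"rz":0,"gripper":0}]'
python3 -m crank '[{"x":0.0077,"y":0.0146,"z":0,"rx":0,"ry":0,"rz":0,"gripper":0}]'
python3 -m crank '[{"x":0.0068,"y":0.0150,"z":0,"rx":0,"ry":0,"rz":0,"gripper":0}]'
python3 -m crank '[{"x":0.0059,"y":0.0154,"z":0,"rx":0,"ry":0,"rz":0,"gripper":0}]'
) > log3.txt 2>&1
python3 an.py log3.txt; grep -i invalid log3.txt
```

```text
8.05 ang 1.631 r 0.0552 z 0.0740 Ft 0.3 Fr -6.0 Fz 7.6 g 22.8
8.3 ang 1.431 r 0.0551 z 0.0740 Ft 1.5 Fr -6.3 Fz 7.8 g 22.9
8.55 ang 1.234 r 0.0551 z 0.0739 Ft 3.0 Fr -5.1 Fz 9.7 g 23.0
8.68 ang 1.183 r 0.0550 z 0.0739 Ft 6.5 Fr -4.3 Fz 13.7 g 23.4
8.8 ang 1.133 r 0.0550 z 0.0739 Ft 8.2 Fr -2.7 Fz 14.0 g 23.4
8.93 ang 1.078 r 0.0549 z 0.0739 Ft 9.0 Fr -2.9 Fz 14.2 g 23.5
9.05 ang 1.023 r 0.0549 z 0.0739 Ft 8.1 Fr -2.8 Fz 14.2 g 23.6
9.18 ang 0.962 r 0.0549 z 0.0739 Ft 9.6 Fr -2.8 Fz 14.0 g 23.6
9.3 ang 0.904 r 0.0548 z 0.0739 Ft 9.3 Fr -1.8 Fz 15.0 g 23.5
9.43 ang 0.836 r 0.0549 z 0.0739 Ft 6.0 Fr -2.7 Fz 11.7 g 23.4
9.55 ang 0.771 r 0.0548 z 0.0739 Ft 2.1 Fr -3.2 Fz 10.7 g 23.2
9.68 ang 0.703 r 0.0548 z 0.0740 Ft 0.6 Fr -1.6 Fz 9.3 g 23.0
9.8 ang 0.638 r 0.0548 z 0.0739 Ft 0.6 Fr -1.8 Fz 8.4 g 23.0
9.93 ang 0.577 r 0.0548 z 0.0740 Ft -0.5 Fr -1.4 Fz 8.9 g 23.0
```

```bash
(
python3 -m crank '[{"x":-0.0059,"y":-0.0154,"z":0,"rx":0,"ry":0,"rz":0,"gripper":0}]'
python3 -m crank '[{"x":-0.0068,"y":-0.0150,"z":0,"rx":0,"ry":0,"rz":0,"gripper":0}]'
python3 -m crank '[{"x":-0.0077,"y":-0.0146,"z":0,"rx":0,"ry":0,"rz":0,"gripper":0}]'
python3 -m crank '[{"x":-0.0086,"y":-0.0141,"z":0,"rx":0,"ry":0,"rz":0,"gripper":0}]'
python3 -m crank '[{"x":-0.0094,"y":-0.0136,"z":0,"rx":0,"ry":0,"rz":0,"gripper":0}]'
python3 -m crank '[{"x":-0.0102,"y":-0.0130,"z":0,"rx":0,"ry":0,"rz":0,"gripper":0}]'
python3 -m crank '[{"x":-0.0109,"y":-0.0123,"z":0,"rx":0,"ry":0,"rz":0,"gripper":0}]'
python3 -m crank '[{"x":-0.0117,"y":-0.0117,"z":0,"rx":0,"ry":0,"rz":0,"gripper":0}]'
python3 -m crank '[{"x":-0.0123,"y":-0.0110,"z":0,"rx":0,"ry":0,"rz":0,"gripper":0}]'
python3 -m crank '[{"x":-0.0130,"y":-0.0102,"z":0,"rx":0,"ry":0,"rz":0,"gripper":0}]'
python3 -m crank '[{"x":-0.0136,"y":-0.0094,"z":0,"rx":0,"ry":0,"rz":0,"gripper":0}]'
) > log4.txt 2>&1
python3 an.py log4.txt; grep -i invalid log4.txt
```

```text
10.05 ang 0.629 r 0.0548 z 0.0740 Ft -0.4 Fr -3.2 Fz 8.6 g 23.0
10.18 ang 0.695 r 0.0548 z 0.0739 Ft -0.3 Fr -2.0 Fz 7.7 g 23.0
10.3 ang 0.751 r 0.0548 z 0.0740 Ft -4.9 Fr -3.2 Fz 6.7 g 22.8
10.42 ang 0.800 r 0.0548 z 0.0740 Ft -6.9 Fr -4.2 Fz 3.8 g 22.7
10.55 ang 0.855 r 0.0549 z 0.0741 Ft -7.8 Fr -3.7 Fz 4.3 g 22.7
10.68 ang 0.909 r 0.0549 z 0.0741 Ft -10.6 Fr -4.0 Fz 2.5 g 22.5
10.8 ang 0.972 r 0.0548 z 0.0740 Ft -8.1 Fr -4.4 Fz 3.2 g 22.6
10.92 ang 1.030 r 0.0549 z 0.0741 Ft -10.1 Fr -4.1 Fz 1.9 g 22.5
11.05 ang 1.095 r 0.0550 z 0.0740 Ft -6.5 Fr -5.2 Fz 4.2 g 22.6
11.18 ang 1.159 r 0.0550 z 0.0740 Ft -4.3 Fr -4.0 Fz 5.4 g 22.6
11.3 ang 1.228 r 0.0550 z 0.0740 Ft -1.8 Fr -4.7 Fz 6.7 g 22.8
```

The forward sweep centres on about 0.945 and the reverse sweep on about 1.01, so the spot is at about 0.98 rad. I'll go there and ease the load off before letting go.

```bash
(
python3 -m crank '[{"x":0.0136,"y":0.0094,"z":0,"rx":0,"ry":0,"rz":0,"gripper":0},{"x":0.0266,"y":0.0196,"z":0,"rx":0,"ry":0,"rz":0,"gripper":0},{"x":0.0389,"y":0.0306,"z":0,"rx":0,"ry":0,"rz":0,"gripper":0},{"x":0.0506,"y":0.0423,"z":0,"rx":0,"ry":0,"rz":0,"gripper":0},{"x":0.0534,"y":0.0453,"z":0,"rx":0,"ry":0,"rz":0,"gripper":0},{"x":0.0534,"y":0.0453,"z":0,"rx":0,"ry":0,"rz":0,"gripper":0},{"x":0.0534,"y":0.0453,"z":0,"rx":0,"ry":0,"rz":0,"gripper":0}]'
python3 -m crank '[{"x":-0.0034,"y":-0.0036,"z":0,"rx":0,"ry":0,"rz":0,"gripper":0},{"x":-0.0034,"y":-0.0036,"z":0,"rx":0,"ry":0,"rz":0,"gripper":0},{"x":-0.0034,"y":-0.0036,"z":0,"rx":0,"ry":0,"rz":0,"gripper":0}]'
) > log5.txt 2>&1
python3 an.py log5.txt; grep -i invalid log5.txt
```

```text
12.18 ang 0.990 r 0.0549 z 0.0740 Ft 3.4 Fr -3.8 Fz 11.5 g 23.2
12.55 ang 0.995 r 0.0549 z 0.0740 Ft -1.8 Fr -3.6 Fz 7.6 g 22.8
```

```bash
(
python3 -m crank '[{"x":0,"y":0,"z":0,"rx":0,"ry":0,"rz":0,"gripper":0.5},{"x":0,"y":0,"z":0,"rx":0,"ry":0,"rz":0,"gripper":0.5},{"x":0,"y":0,"z":0,"rx":0,"ry":0,"rz":0,"gripper":0.5},{"x":0,"y":0,"z":0,"rx":0,"ry":0,"rz":0,"gripper":0.5},{"x":0,"y":0,"z":0,"rx":0,"ry":0,"rz":0,"gripper":0.5}]'
python3 -m crank '[{"x":0,"y":0,"z":-0.2,"rx":0,"ry":0,"rz":0,"gripper":0.5},{"x":0,"y":0,"z":-0.45,"rx":0,"ry":0,"rz":0,"gripper":0.5},{"x":0,"y":0,"z":-0.65,"rx":0,"ry":0,"rz":0,"gripper":0.5},{"x":0,"y":0,"z":-0.65,"rx":0,"ry":0,"rz":0,"gripper":0.5}]'
) | tee log6.txt | grep -E "force|gap|inval"
python3 an.py log6.txt
python3 - <<'E'
from h import *
m=[.474,-.317]
print("to marker above",delta([*m,.20]))
E
```

```text
ft_force: [0.1, -0.1, 0.1]
finger_gap: 0.0429
grip_force: 0.0
ft_force: [-0.1, -0.3, -0.9]
finger_gap: 0.0426
grip_force: 0.0
13.18 ang 0.995 r 0.0549 z 0.0736 Ft -0.1 Fr -0.0 Fz 0.1 g 0.0
13.68 ang 0.975 r 0.0556 z 0.2066 Ft -0.1 Fr -0.3 Fz -0.9 g 0.0
to marker above [-1.09730101  1.5590474   0.03012622]
```

```bash
python3 -m crank '[{"x":-0.55,"y":0.78,"z":0,"rx":0,"ry":0,"rz":-0.24,"gripper":0.5},{"x":-0.55,"y":0.78,"z":0,"rx":0,"ry":0,"rz":-0.24,"gripper":0.5},{"x":-0.55,"y":0.78,"z":0,"rx":0,"ry":0,"rz":-0.24,"gripper":0.5},{"x":-0.55,"y":0.78,"z":0,"rx":0,"ry":0,"rz":-0.24,"gripper":0.5},{"x":-0.55,"y":0.78,"z":0,"rx":0,"ry":0,"rz":-0.24,"gripper":0.5}]'
python3 - <<'E'
from h import *
o=arm.observe();print(o["joints"]);print(delta([.474,-.316,.20]))
E
```

```text
time_s: 14.3
ee_pos: [0.5439, -0.142, 0.2027]
tcp_rot: [[0.558, 0.83, -0.001], [0.83, -0.558, 0.0], [-0.0, -0.001, -1.0]]
ft_force: [0.5, 0.7, -0.9]
finger_gap: 0.0429
grip_force: 0.0
[-4.00315433e-01  3.40455713e-01 -3.44630234e-02  1.19723191e+00
 -7.44700159e-05  1.76220886e+00]
[-0.91693607  0.19542242  0.01364143]
```

```bash
python3 -m crank '[{"x":-0.92,"y":0.195,"z":0,"rx":0,"ry":0,"rz":0,"gripper":0.5},{"x":-0.92,"y":0.195,"z":0,"rx":0,"ry":0,"rz":0,"gripper":0.5},{"x":-0.92,"y":0.195,"z":0,"rx":0,"ry":0,"rz":0,"gripper":0.5},{"x":-0.92,"y":0.195,"z":0.2,"rx":0,"ry":0,"rz":0,"gripper":0.5},{"x":-0.92,"y":0.195,"z":0.35,"rx":0,"ry":0,"rz":0,"gripper":0.5},{"x":-0.92,"y":0.195,"z":0.35,"rx":0,"ry":0,"rz":0,"gripper":0.5}]'
python3 - <<'E'
from h import *
print(delta([.474,-.316,.027]))
s=viewer.snapshot("side");cv2.imwrite("pics/s3.png",cv2.resize(s["image"][170:390,190:430],(654,600),interpolation=cv2.INTER_CUBIC))
E
```

```text
time_s: 15.05
ee_pos: [0.473, -0.3142, 0.1314]
tcp_rot: [[0.559, 0.829, -0.004], [0.829, -0.559, 0.003], [0.001, -0.005, -1.0]]
ft_force: [-0.2, 0.9, 1.5]
finger_gap: 0.0429
grip_force: 0.0
[-0.00507297  0.01185204  0.52184507]
```

View pics/s3.png

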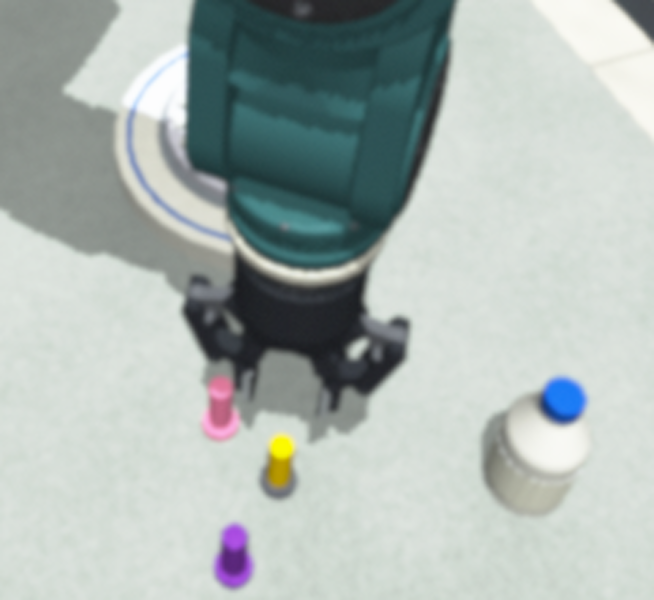

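The gripper stands above the yellow marker at crop (280,465), with pink at (220,410) and purple at (235,555) clear of the fingers. Next: descend and grip.

```bash
python3 -m crank '[{"x":-0.005,"y":0.01,"z":0.25,"rx":0,"ry":0,"rz":0,"gripper":0.5},{"x":-0.005,"y":0.01,"z":0.4,"rx":0,"ry":0,"rz":0,"gripper":0.5},{"x":-0.005,"y":0.01,"z":0.52,"rx":0,"ry":0,"rz":0,"gripper":0.5},{"x":-0.005,"y":0.01,"z":0.52,"rx":0,"ry":0,"rz":0,"gripper":0.5}]'
python3 -m crank '[{"x":0,"y":0,"z":0,"rx":0,"ry":0,"rz":0,"gripper":0},{"x":0,"y":0,"z":0,"rx":0,"ry":0,"rz":0,"gripper":0},{"x":0,"y":0,"z":0,"rx":0,"ry":0,"rz":0,"gripper":0},{"x":0,"y":0,"z":0,"rx":0,"ry":0,"rz":0,"gripper":0},{"x":0,"y":0,"z":0,"rx":0,"ry":0,"rz":0,"gripper":0}]' 40
python3 -m crank '[{"x":0,"y":0,"z":-0.2,"rx":0,"ry":0,"rz":0,"gripper":0},{"x":0,"y":0,"z":-0.45,"rx":0,"ry":0,"rz":0,"gripper":0},{"x":0,"y":0,"z":-0.7,"rx":0,"ry":0,"rz":0,"gripper":0},{"x":0,"y":0,"z":-0.8,"rx":0,"ry":0,"rz":0,"gripper":0},{"x":0,"y":0,"z":-0.8,"rx":0,"ry":0,"rz":0,"gripper":0}]'
python3 - <<'E'
from h import *
s=viewer.snapshot("side")
cv2.imwrite("pics/s4.png",cv2.resize(s["image"][150:390,190:430],(600,600),interpolation=cv2.INTER_CUBIC))
E
```

```text
time_s: 15.6
ee_pos: [0.4754, -0.3167, 0.0296]
tcp_rot: [[0.559, 0.829, -0.001], [0.829, -0.559, 0.001], [0.0, -0.001, -1.0]]
ft_force: [1.2, -0.6, -0.4]
finger_gap: 0.0426
grip_force: 0.0
time_s: 16.23
ee_pos: [0.4762, -0.3176, 0.0313]
tcp_rot: [[0.559, 0.829, 0.002], [0.829, -0.559, -0.002], [-0.0, 0.003, -1.0]]
ft_force: [-0.8, 1.3, 8.4]
finger_gap: 0.0169
grip_force: 39.2
time_s: 16.85
ee_pos: [0.476, -0.3176, 0.1916]
tcp_rot: [[0.559, 0.829, 0.003], [0.829, -0.559, -0.002], [-0.0, 0.004, -1.0]]
ft_force: [-0.5, 0.6, -2.5]
finger_gap: 0.0173
grip_force: 39.2
```

View pics/s4.png

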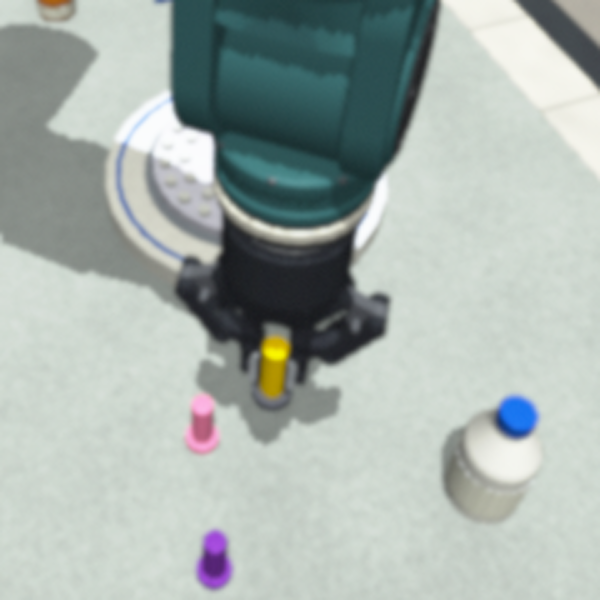

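The marker is held upright at crop (273,370). I'll check the knob direction from the top camera before carrying it over.

```bash
python3 - <<'E'
from h import *
s=viewer.snapshot("top")
cv2.imwrite("pics/t2.png",cv2.resize(s["image"][140:240,230:330],(600,600),interpolation=cv2.INTER_CUBIC))
for a in (.93,.99,1.05):
  p=np.array([.5875+.055*np.cos(a),-.01+.055*np.sin(a),.094]);R=np.array(s["attitude"]);c=R.T@(p-s["origin"]);q=s["K"]@c/c[2];print(a,(q[0]-230)*6,(q[1]-140)*6)
print(delta([.6528,.0895,.19]))
E
```

```text
0.93 215.1490215115142 205.37213623672602
0.99 211.0034203472634 210.94013652705718
1.05 207.20509198285447 216.74535601531477
[ 2.18116889 -0.39921118 -0.00393909]
```

View pics/t2.png

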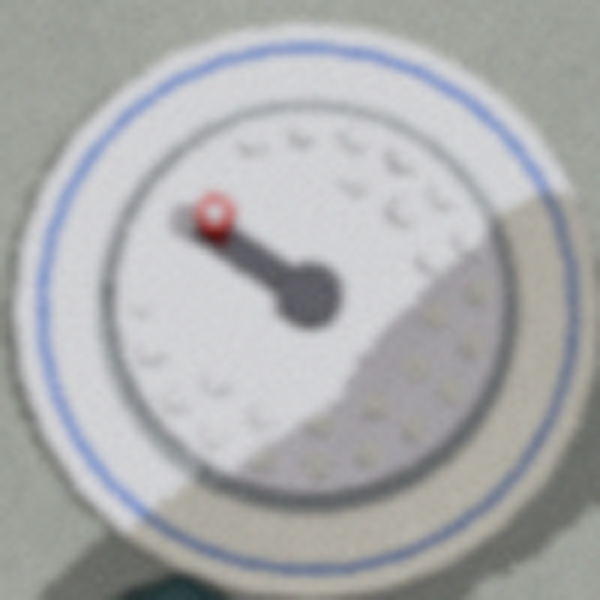

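The knob top is at crop (214,213), matching 0.99 rad, so the deck has stayed put. Next: carry the marker over.

```bash
python3 -m crank '[{"x":0.73,"y":-0.133,"z":0,"rx":0,"ry":0,"rz":0,"gripper":0},{"x":0.73,"y":-0.133,"z":0,"rx":0,"ry":0,"rz":0,"gripper":0},{"x":0.73,"y":-0.133,"z":0,"rx":0,"ry":0,"rz":0,"gripper":0},{"x":0.73,"y":-0.133,"z":0,"rx":0,"ry":0,"rz":0,"gripper":0}]'
python3 -m crank '[{"x":0.73,"y":-0.133,"z":0,"rx":0,"ry":0,"rz":0,"gripper":0},{"x":0.73,"y":-0.133,"z":0,"rx":0,"ry":0,"rz":0,"gripper":0},{"x":0.73,"y":-0.133,"z":0,"rx":0,"ry":0,"rz":0,"gripper":0},{"x":0.73,"y":-0.133,"z":0,"rx":0,"ry":0,"rz":0,"gripper":0}]'
python3 -m crank '[{"x":0.72,"y":-0.133,"z":0,"rx":0,"ry":0,"rz":0,"gripper":0},{"x":0.72,"y":-0.133,"z":0,"rx":0,"ry":0,"rz":0,"gripper":0},{"x":0.72,"y":-0.133,"z":0,"rx":0,"ry":0,"rz":0,"gripper":0},{"x":0.72,"y":-0.133,"z":0,"rx":0,"ry":0,"rz":0,"gripper":0},{"x":0.72,"y":-0.133,"z":0,"rx":0,"ry":0,"rz":0,"gripper":0}]'
python3 - <<'E'
from h import *
print(delta([.6528,.0895,.0663]), arm.observe()["joints"])
E
```

```text
time_s: 17.45
ee_pos: [0.5349, -0.1795, 0.1885]
tcp_rot: [[0.557, 0.831, -0.002], [0.831, -0.557, 0.001], [-0.0, -0.002, -1.0]]
ft_force: [0.3, -0.8, -1.4]
finger_gap: 0.0171
grip_force: 39.2
time_s: 17.95
ee_pos: [0.5945, -0.0448, 0.1887]
tcp_rot: [[0.558, 0.83, -0.001], [0.83, -0.558, 0.0], [-0.001, -0.001, -1.0]]
ft_force: [0.5, -0.8, -1.1]
finger_gap: 0.0168
grip_force: 39.2
time_s: 18.58
ee_pos: [0.6526, 0.0872, 0.1895]
tcp_rot: [[0.56, 0.828, -0.001], [0.828, -0.56, -0.0], [-0.001, -0.0, -1.0]]
ft_force: [-0.1, -0.3, -1.6]
finger_gap: 0.0169
grip_force: 39.3
[ 0.01049591 -0.00535192  0.6159984 ] [ 9.39838379e-03  5.12831047e-01  2.15068118e-01  1.27361777e+00
 -4.36307581e-04  2.17475171e+00]
```

```bash
python3 -m crank '[{"x":0.01,"y":-0.005,"z":0.2,"rx":0,"ry":0,"rz":0,"gripper":0},{"x":0.01,"y":-0.005,"z":0.4,"rx":0,"ry":0,"rz":0,"gripper":0},{"x":0.01,"y":-0.005,"z":0.55,"rx":0,"ry":0,"rz":0,"gripper":0},{"x":0.01,"y":-0.005,"z":0.61,"rx":0,"ry":0,"rz":0,"gripper":0},{"x":0.01,"y":-0.005,"z":0.61,"rx":0,"ry":0,"rz":0,"gripper":0}]'
python3 -m crank '[{"x":0,"y":0,"z":0.012,"rx":0,"ry":0,"rz":0,"gripper":0},{"x":0,"y":0,"z":0.024,"rx":0,"ry":0,"rz":0,"gripper":0},{"x":0,"y":0,"z":0.024,"rx":0,"ry":0,"rz":0,"gripper":0},{"x":0,"y":0,"z":0.024,"rx":0,"ry":0,"rz":0,"gripper":0}]'
```

```text
time_s: 19.2
ee_pos: [0.653, 0.0904, 0.0678]
tcp_rot: [[0.56, 0.829, -0.001], [0.829, -0.56, -0.0], [-0.0, -0.0, -1.0]]
ft_force: [0.1, -0.6, -0.5]
finger_gap: 0.0172
grip_force: 39.3
time_s: 19.7
ee_pos: [0.6533, 0.0914, 0.0631]
tcp_rot: [[0.559, 0.829, 0.0], [0.829, -0.559, 0.0], [0.0, 0.0, -1.0]]
ft_force: [-0.3, -0.6, 0.0]
finger_gap: 0.0166
grip_force: 39.3
```

```bash
python3 -m crank '[{"x":-0.005,"y":0.005,"z":0.007,"rx":0,"ry":0,"rz":0,"gripper":0},{"x":-0.005,"y":0.005,"z":0.012,"rx":0,"ry":0,"rz":0,"gripper":0},{"x":-0.005,"y":0.005,"z":0.012,"rx":0,"ry":0,"rz":0,"gripper":0},{"x":-0.005,"y":0.005,"z":0.012,"rx":0,"ry":0,"rz":0,"gripper":0}]'
python3 - <<'E'
from h import *
s=viewer.snapshot("side");cv2.imwrite("pics/s5.png",cv2.resize(s["image"][130:280,200:370],(680,600),interpolation=cv2.INTER_CUBIC))
E
```

```text
time_s: 20.2
ee_pos: [0.6537, 0.0898, 0.0613]
tcp_rot: [[0.559, 0.829, 0.001], [0.829, -0.559, -0.0], [0.0, 0.001, -1.0]]
ft_force: [-2.7, -1.3, 8.7]
finger_gap: 0.0168
grip_force: 40.3
```

View pics/s5.png

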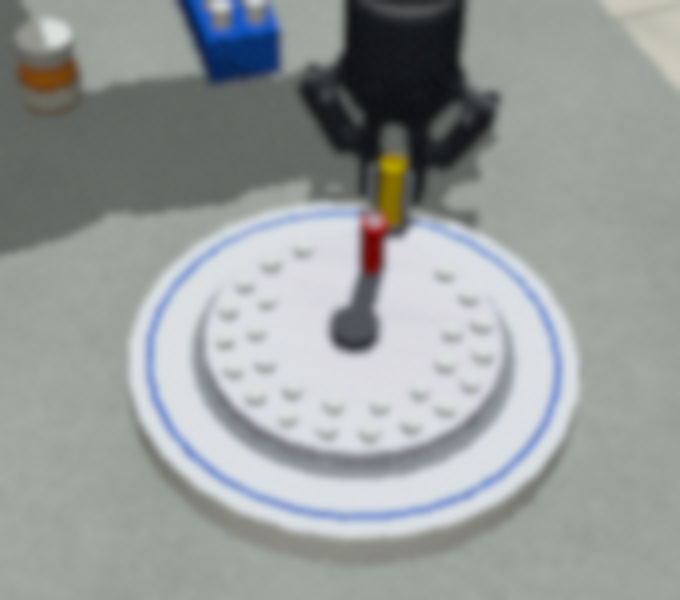

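The marker (390,195) stands on the ring behind the knob, in line with hub (355,325) and knob (373,240), and contact is felt. Next: release and retreat upward.

```bash
python3 -m crank '[{"x":0,"y":0,"z":-0.006,"rx":0,"ry":0,"rz":0,"gripper":0},{"x":0,"y":0,"z":-0.006,"rx":0,"ry":0,"rz":0,"gripper":0.5},{"x":0,"y":0,"z":-0.006,"rx":0,"ry":0,"rz":0,"gripper":0.5},{"x":0,"y":0,"z":-0.006,"rx":0,"ry":0,"rz":0,"gripper":0.5},{"x":0,"y":0,"z":-0.006,"rx":0,"ry":0,"rz":0,"gripper":0.5},{"x":0,"y":0,"z":-0.006,"rx":0,"ry":0,"rz":0,"gripper":0.5}]'
python3 -m crank '[{"x":0,"y":0,"z":-0.15,"rx":0,"ry":0,"rz":0,"gripper":0.5},{"x":0,"y":0,"z":-0.4,"rx":0,"ry":0,"rz":0,"gripper":0.5},{"x":0,"y":0,"z":-0.7,"rx":0,"ry":0,"rz":0,"gripper":0.5},{"x":0,"y":0,"z":-0.8,"rx":0,"ry":0,"rz":0,"gripper":0.5},{"x":0,"y":0,"z":-0.8,"rx":0,"ry":0,"rz":0,"gripper":0.5}]'
python3 -m crank '[{"x":-0.9,"y":0.2,"z":0,"rx":0,"ry":0,"rz":0,"gripper":0.5},{"x":-0.9,"y":0.2,"z":0,"rx":0,"ry":0,"rz":0,"gripper":0.5},{"x":-0.9,"y":0.2,"z":0,"rx":0,"ry":0,"rz":0,"gripper":0.5},{"x":-0.9,"y":0.2,"z":0,"rx":0,"ry":0,"rz":0,"gripper":0.5},{"x":-0.9,"y":0.2,"z":0,"rx":0,"ry":0,"rz":0,"gripper":0.5}]' | tail -3
python3 -m crank '[{"x":-0.9,"y":0.2,"z":0,"rx":0,"ry":0,"rz":0,"gripper":0.5},{"x":-0.9,"y":0.2,"z":0,"rx":0,"ry":0,"rz":0,"gripper":0.5},{"x":-0.9,"y":0.2,"z":0,"rx":0,"ry":0,"rz":0,"gripper":0.5},{"x":-0.9,"y":0.2,"z":0,"rx":0,"ry":0,"rz":0,"gripper":0.5},{"x":-0.9,"y":0.2,"z":0,"rx":0,"ry":0,"rz":0,"gripper":0.5}]' | tail -3
python3 - <<'E'
from h import *
s=viewer.snapshot("top")
cv2.imwrite("pics/t3.png",cv2.resize(s["image"][140:240,230:330],(600,600),interpolation=cv2.INTER_CUBIC))
for p in ([.5875+.118*np.cos(.99),-.01+.118*np.sin(.99),.09],[.5875+.055*np.cos(.99),-.01+.055*np.sin(.99),.094]):
  R=np.array(s["attitude"]);c=R.T@(np.array(p)-s["origin"]);q=s["K"]@c/c[2];print((q[0]-230)*6,(q[1]-140)*6)
E
```

```text
time_s: 21.0
ee_pos: [0.6535, 0.0899, 0.0617]
tcp_rot: [[0.559, 0.829, 0.0], [0.829, -0.559, -0.0], [-0.0, 0.0, -1.0]]
ft_force: [-0.5, 0.4, 0.1]
finger_gap: 0.0428
grip_force: 0.0
time_s: 21.62
ee_pos: [0.6541, 0.0899, 0.223]
tcp_rot: [[0.559, 0.829, 0.003], [0.829, -0.559, 0.0], [0.002, 0.002, -1.0]]
ft_force: [0.6, -0.7, -1.1]
finger_gap: 0.0426
grip_force: 0.0
ft_force: [0.1, 0.6, 0.8]
finger_gap: 0.0426
grip_force: 0.0
ft_force: [-0.2, -1.0, -0.7]
finger_gap: 0.0423
grip_force: 0.0
100.2077711193462 139.7119480289419
211.0034203472634 210.94013652705718
```

View pics/t3.png

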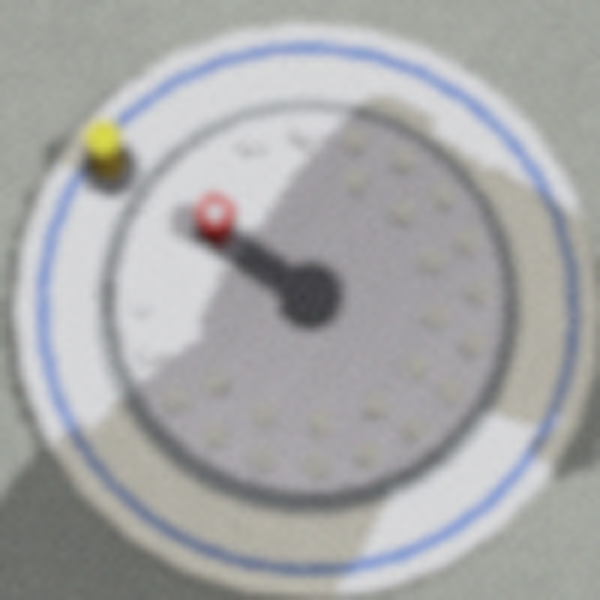

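The marker top is at crop (103,140), expected (100,140), and stands upright on the ring. The knob is still at (214,213), so the deck has not moved. Handing in.

```bash
python3 -c "
from station import ticket
print(ticket.close_job())"
```

```text
the job is handed in; nothing more can be done
None
```

I handed the job in at about 23 s on the robot's clock, but it returned no verdict. The deck stands at its rubbing spot (about 0.99 rad) with the knob let go, and the yellow marker stands upright on the white ring in line with the knob.

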